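# Strip a worn sleeve off a sanding drum

## Task

Take the sanding drum out of its storage tube by the spindle, slide its foot flange fully home under the lips of the blue stripping fork with the sleeve still on, and let go of it there. Then take hold of the stuck worn sleeve itself and lift it straight off, so that the fork keeps the core, and stand the sleeve gently upright in the white tray. The core must stay standing in the fork; do not drop anything or disturb the jar, the tin can or the loose wooden block.

Things in the scene. Friction and masses are not known exactly. Their poses are not given: they have to be found in the camera images.
- drum_core: Upright sanding drum core, round about z, 0.28-0.46 kg; origin: centre of its underside. Diameters by height: steel flange 76 mm, 0-6 mm; neck 40, 6-20; collar 56, 20-22 (sleeve stands on it); black rubber body 46, 22-92; washer 26, 92-95; bare steel spindle 16, 95-128. Starts standing loosely on the inner floor of the storage tube, whose wall leaves only the spindle free to grasp.
- sleeve: Worn brick-coloured stiff tube on the core: 60 mm outside, 50 mm bore, 70 mm tall, 0.06 kg. Origin: centre of its lower end, z up its axis (on the drum 22 mm above the core's origin; top flush with the rubber body). Sprung shoes in the core jam it: it pulls off with about 8-18 N, and unless the flange is held down the core comes along; the hold ends when it is about 50 mm up.
- storage_tube: Fixed grey metal tube, open on top, on a wooden foot 110 x 110 x 6 mm. Outer diameter 92 mm, inner about 82 mm; inner floor 10 mm and rim 100 mm above the bench. Origin: on the bench at its centre.
- fork: Blue stripping fork fixed on the bench, 120 mm across, at most 21 mm high. Origin: on the bench where the drum's axis is when home. Slot open to its -x; drum slides in along +x, foot on or just over it. Lips 10-18 mm above the bench (flange under, neck between), 46 mm apart, straight from x=-35 mm, flared mouth from -58; back stops the neck at x=+1 mm; 88 mm free between rails under the lips.
- white_tray: Loose white plastic tray, 145 x 215 x 38 mm over its rim (long side along its y), 0.3 kg. Origin: centre of its underside; flat inner floor 3 mm above it, 114 x 184 mm between the walls, which are 36 mm high. Flat brown scraps drawn on its floor cannot be felt.
- screw_jar: Bystander: screw jar with a tin lid, 66 mm diameter, 81 mm tall; origin at the centre of its underside.
- tin_can: Bystander: closed round can with a colourful printed wrapper, 58 mm diameter, 82 mm tall; origin at the centre of its underside.
- shim_block: Bystander: loose light wooden block 36 x 92 x 22 mm (long side along its y) on the robot's side of the stations; origin at the centre of its underside.

How it is judged:
By the outcome, as a careful person would: the job done as asked, in the order asked, and still so for the second after the job is handed in, with the robot touching nothing.
It also fails if it takes over 72 s, if anything falls off the work surface, if the arm or the gripper's body presses on something with over 40 N, if the wrist force passes 120 N, or if a joint passes its speed limit or range.

## Robot

A 6-joint arm with a two-finger parallel gripper is mounted at the origin on a cart in front of the work surface, level with it; the furniture and walls round the work are solid. World frame = base frame: x ahead of the robot, y to its left, z up, the work surface at z = 0. Lengths are in mm, angles in rad, forces in N, time in s.
With the tool pointing down it reaches from about 225 to 725 mm from the base axis. Payload 3.1 kg.
Tool frame: the origin (TCP) lies midway between the tips of the shut fingers; the grasp point (between the pads) lies 19 mm behind it; z points along the fingers, y is the line along which they close (so a half turn about z gives the same grasp; the last joint's range is limited). The gripper opens to 85 mm and grips with 20 to 120 N. Pads are 22 mm wide; open, the fingers measure 114 mm over their backs; the gripper's body (76 mm by 85 mm) begins 54 mm behind the grasp point. The pads swing forward as they close: fully open they stand 13 mm farther back than shut.
Start: joints at [-1.282, 0.048, 0.099, 1.622, 0, 1.443], TCP at [212.524, -480.053, 231.312] pointing down, gripper open.
Joint ranges: [-2.91, 2.91], [-0.99, 1.94], [-1.21, 1.42], [-2.12, 2.29], [-1.49, 1.47], [-3.14, 3.14]. Speed limits (rad/s): [2.79, 2.79, 3.14, 3.14, 3.14, 3.14].

## Interface

Orientations are given as a unit quaternion [x, y, z, w].
In Python, from station import monitor, vision, ticket gives the robot as it stands. The module is installed in compiled form; this text tells all that it offers.
- The arm moves only by the shell command python3 -m creep 'ROWS' [OPENING] [FORCE]. ROWS is JSON, a list of rows, each a list of 6 numbers: the shift along the tool's x, y, z each as a share of 60 mm, from -1 to 1, then the turn, a rotation vector about the tool's x, y, z each as a share of 8 degrees, from -1 to 1. A call has 1 to 12 rows; each row shifts and turns the commanded pose from where the row before left it, along the tool's axes as they then stand; what a row does not reach is not made up. A row lasts 1/8 s, in which the tool goes at most 62.5 mm and 10.7 degrees, less where a joint would pass 70% of its speed; a pose out of reach is approached as far as the arm can. A call with a number of a shift or a turn outside -1 to 1 is refused whole. A call with a gripper value outside its range is refused whole. OPENING is the gripper command: -1 is shut, 1 is fully open, values between are in proportion, set as the call begins (- or left out, the last holds). The fingers move at their own pace and stop on an object; FORCE is the grip in N (left out, the last holds). Time passes only in rows, so rows that do not move let the fingers close. It gives the time, the measured TCP pose, the force, the opening and the grip force at its end, in the units of the state.
- monitor.sense(): the state, without advancing time (a new reading comes with each control period).
- vision.capture(name): name is "scene" or "side" or "wrist"; returns a dict with "img" (384x512x3 uint8, red, green, blue), "mtx" (3x3 intrinsics, pixels), "R" (3x3) and "t" (3): a world point X has camera coordinates R X + t. Camera axes: x right, y down, z forward; pixel columns grow to the right and rows downward; lengths in mm; the calibration is good to about 2 mm. A picture is of the moment at which its call begins. There is no depth.
- ticket.finish_job(): hands the job in; it is judged then, once.
The state is a dict: "time": time; "joint_pos": joint angles; "joint_vel": joint speeds; "joint_torque": joint torques, N m; "tcp_pos": TCP position; "ee_rot": TCP orientation; "ft_force": force on the tool from outside, world axes, zero at the start; "moment": the same for the moment, N m; "width": finger opening in mm; "grip_force": force on a finger pad.
Only numpy, scipy, OpenCV 4.12 (cv2) and the standard library are available. Lean on these libraries where they do the work, as an engineer would, in place of code of your own. Each camera call takes 0.05 s, during which the arm holds its last target. There are 200 camera calls.

## Working session

There is one attempt and no reset: what is moved stays moved. The work goes in short steps, Python scripts to look and compute and a shell command to move; the robot and the scene stay as the last step left them, time stands still between calls to the robot, and variables do not carry over. Pictures are saved under pics/ and viewed, at most 10 in all, crops included, and the job is handed in when it is done.

```bash
mkdir -p pics; cat > h.py <<'E'
import numpy as np, cv2
from station import monitor, vision, ticket
def snap(n,f=None):
    c=vision.capture(n)
    c={k:np.array(v) for k,v in c.items()}
    if f: cv2.imwrite('pics/'+f,c['img'][:,:,::-1]); np.savez('pics/'+f[:-4],**c)
    return c
def load(f): return dict(np.load('pics/'+f+'.npz'))
def ray(c,uv):
    d=np.linalg.inv(c['mtx'])@np.array([uv[0],uv[1],1.]); return -c['R'].T@c['t'], c['R'].T@d
def plane(c,uv,z):
    o,d=ray(c,uv); return o+d*(z-o[2])/d[2]
def proj(c,X):
    p=c['mtx']@(c['R']@np.array(X,float)+c['t']); return p[:2]/p[2]
E
python3 - <<'E'
from h import *
a=snap('scene','s0.png');b=snap('side','d0.png')
cv2.imwrite('pics/both0.png',cv2.resize(np.hstack([a['img'],b['img']]),(800,300))[:,:,::-1])
for c in(a,b):print(ray(c,(256,192)))
s=monitor.sense();print(s['time'],s['tcp_pos'],s['ee_rot'],s['width'])
E
```

```text
(array([ 39.72154399, 884.54836751, 546.42195145]), array([ 0.44856614, -0.77564634, -0.44410671]))
(array([100.93411555, 915.37651631, 686.96535405]), array([ 0.40395812, -0.74381765, -0.53250131]))
0.1 [ 212.37257243 -479.51105092  230.20827981] [ 9.78357856e-01  2.06917159e-01 -1.01001693e-04 -1.08822182e-03] 85.38345180320857
```

View pics/s0.png

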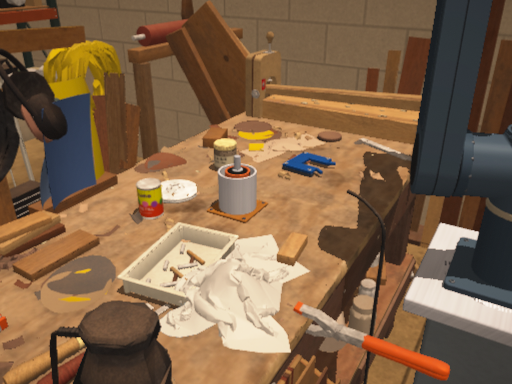

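View pics/d0.png

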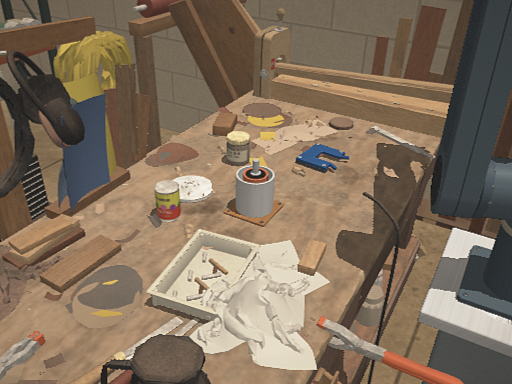

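The scene view shows the tube at about (238,190), spindle top (237,157), fork (308,164), tray (182,263), jar (225,152), can (150,197) and block (292,248). The side view is similar, so I'll enlarge the parts that matter.

```bash
python3 - <<'E'
from h import *
a=load('s0');b=load('d0')
def crop(c,x,y,w,h): return cv2.resize(c['img'][y:y+h,x:x+w],(400,300),interpolation=cv2.INTER_CUBIC)
t=np.vstack([np.hstack([crop(a,270,140,80,60),crop(b,280,130,80,60)]),np.hstack([crop(a,198,150,80,60),crop(b,215,150,80,60)])])
cv2.imwrite('pics/crop0.png',t[:,:,::-1])
for n,c in(('s',a),('d',b)):
    hsv=cv2.cvtColor(c['img'],cv2.COLOR_RGB2HSV)
    m=cv2.inRange(hsv,(100,120,40),(125,255,255))
    m[:,:250]=0;m[:,400:]=0;m[:120]=0;m[220:]=0
    cs,_=cv2.findContours(m,cv2.RETR_EXTERNAL,cv2.CHAIN_APPROX_NONE)
    k=max(cs,key=cv2.contourArea);print(n,cv2.contourArea(k),cv2.boundingRect(k))
    p=cv2.approxPolyDP(k,1.5,True)[:,0]
    for q in p: print(q,plane(c,q,20)[:2].round(),plane(c,q,0)[:2].round())
E
```

```text
s 431.0 (283, 153, 52, 21)
[283 165] [ 592. -223.] [ 613. -265.]
[311 173] [ 501. -213.] [ 518. -254.]
[314 170] [ 502. -236.] [ 520. -278.]
[321 171] [ 483. -239.] [ 499. -282.]
[303 163] [ 549. -265.] [ 569. -309.]
[308 159] [ 550. -300.] [ 569. -345.]
[326 164] [ 490. -292.] [ 507. -337.]
[334 163] [ 473. -311.] [ 489. -356.]
[324 157] [ 515. -338.] [ 534. -385.]
[302 153] [ 585. -334.] [ 606. -381.]
[287 161] [ 596. -255.] [ 617. -299.]
[286 165] [ 585. -228.] [ 606. -270.]
d 511.0 (296, 145, 53, 25)
[296 158] [ 599. -233.] [ 614. -268.]
[324 169] [ 506. -217.] [ 519. -251.]
[328 165] [ 506. -244.] [ 518. -278.]
[333 168] [ 487. -235.] [ 499. -270.]
[335 167] [ 485. -243.] [ 496. -278.]
[329 162] [ 510. -261.] [ 522. -297.]
[316 158] [ 551. -264.] [ 564. -299.]
[320 152] [ 555. -304.] [ 569. -340.]
[339 158] [ 495. -299.] [ 506. -335.]
[348 157] [ 475. -318.] [ 486. -355.]
[338 150] [ 515. -344.] [ 528. -382.]
[322 145] [ 568. -349.] [ 582. -387.]
[313 145] [ 591. -334.] [ 606. -372.]
[300 155] [ 597. -256.] [ 612. -291.]
[302 156] [ 590. -253.] [ 604. -288.]
[301 158] [ 587. -241.] [ 602. -276.]
```

View pics/crop0.png

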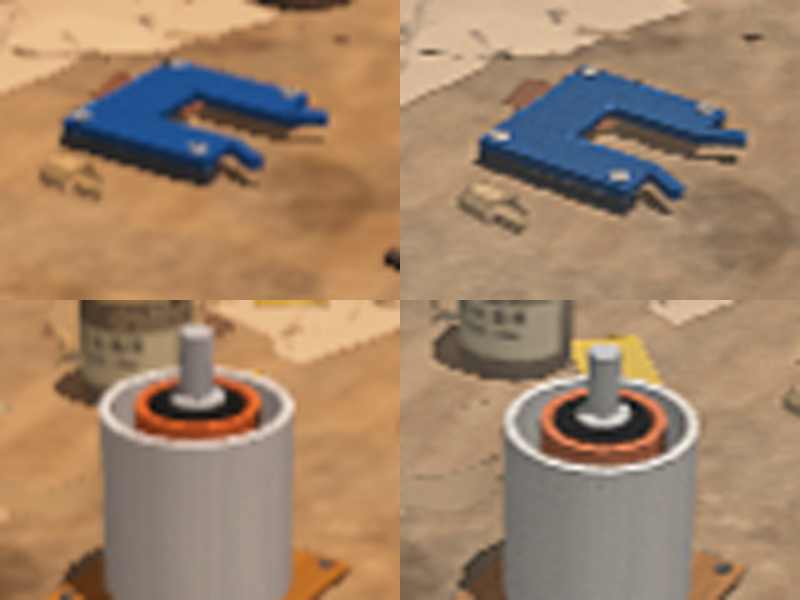

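The fork mouth faces the robot. Fork home is roughly at (545,-282), with yaw about -0.1. The spindle tip in the side view is at about (256,160). Next I compute the tube, tray and bystander positions.

```bash
python3 - <<'E'
from h import *
a=load('s0');b=load('d0')
print('spindle',plane(a,(198+195/5,150+30/5),138),plane(b,(215+205/5,150+52/5),138))
print('rim',plane(a,(198+197/5,150+105/5),100),plane(b,(215+202/5,150+120/5),100))
for n,c,P in(('s',a,[(183,225),(239,236),(178,304),(122,275)]),('d',b,[(203,231),(263,246),(208,319),(149,291)])):
    print(n,[plane(c,p,38)[:2].round() for p in P])
print('block',plane(b,(311,257),20)[:2],'jar top',plane(b,(238,136),81)[:2],plane(a,(225,143),81)[:2],'can',plane(b,(166,185),82)[:2],plane(a,(149,183),82)[:2])
print([proj(b,(540,-282,20)),proj(a,(540,-282,20))])
E
```

```text
spindle [583.72009696  32.02357764 138.        ] [584.4108963   29.55229121 138.        ]
rim [583.70003702  31.3048003  100.        ] [586.35302681  27.07814953 100.        ]
s [array([608., 212.]), array([481., 189.]), array([456., 420.]), array([592., 408.])]
d [array([613., 207.]), array([477., 186.]), array([461., 413.]), array([593., 411.])]
block [383.46950882 145.82704319] jar top [ 746.46165457 -159.14976017] [ 740.49310438 -152.05297583] can [752.24247384 153.10886469] [744.57917032 158.55746982]
[array([321.98969785, 156.34287697]), array([308.42756542, 161.72665948])]
```

```bash
python3 -m creep '[[0.829,-0.479,0,0,0,0],[0.829,-0.479,0,0,0,0],[0.829,-0.479,0,0,0,0],[0.829,-0.479,0,0,0,0],[0.829,-0.479,0,0,0,0],[0.829,-0.479,0,0,0,0],[0.829,-0.479,0,0,0,0],[0.829,-0.479,0,0,0,0],[0.829,-0.479,0,0,0,0],[0.829,-0.479,0,0,0,0],[0.829,-0.479,0,0,0,0]]' 1 && python3 -m creep '[[0,0,0,0,0,-0.95],[0,0,0,0,0,-0.95],[0,0,0,0,0,-0.95],[0,0,0,0,0,-0.95],[0,0,0,0,0,-0.95],[0,0,0,0,0,-0.95],[0,0,0,0,0,-0.95],[0,0,0,0,0,-0.95],[0,0,0,0,0,-0.95],[0,0,0,0,0,-0.95],[0,0,0,0,0,-0.95],[0,0,0,0,0,-0.95]]' && python3 -m creep '[[0,0,0,0,0,-0.95],[0,0,0,0,0,-0.95],[0,0,0,0,0,-0.95],[0,0,0,0,0,-0.95],[0,0,0,0,0,-0.95],[0,0,0,0,0,-0.95],[0,0,0,0,0,-0.95],[0,0,0,0,0,-0.6],[0,0,0,0,0,0],[0,0,0,0,0,0]]'
cat >> h.py <<'E'
from scipy.spatial.transform import Rotation as Ro
def st():
    s=monitor.sense(); R=Ro.from_quat(s['ee_rot']).as_matrix()
    print('t',s['time'],'tcp',np.round(s['tcp_pos'],1),'yaw',np.degrees(np.arctan2(R[1,0],R[0,0])).round(2),'z',R[:,2].round(4),'w',round(s['width'],1),'F',np.round(s['ft_force'],1),'g',round(s['grip_force'],1),'j',np.round(s['joint_pos'],2))
    return s,R
def need(target):
    s,R=st(); d=R.T@(np.array(target)-s['tcp_pos']); print('tool mm',d.round(1),'shares',(d/60).round(3))
E
python3 - <<'E'
from h import *
st(); w=snap('wrist','w0.png'); print(ray(w,(256,192)),proj(w,(584,31,138)))
E
```

```text
time: 1.48
tcp_pos: [585.5, 32.2, 230.7]
ee_rot: [0.978, 0.207, -0.0, 0.0]
ft_force: [0.1, -0.3, -0.4]
width: 84.9
grip_force: 0.0
time: 2.98
tcp_pos: [584.5, 30.6, 230.5]
ee_rot: [0.535, 0.845, -0.0, -0.001]
ft_force: [-0.9, 0.1, 0.1]
width: 85.6
grip_force: 0.0
time: 4.22
tcp_pos: [584.7, 30.5, 230.9]
ee_rot: [0.061, 0.998, 0.0, -0.0]
ft_force: [0.1, -0.1, -0.0]
width: 85.5
grip_force: 0.0
t 4.225 tcp [584.7  30.5 230.9] yaw 173.01 z [-8.e-04  1.e-04 -1.e+00] w 85.5 F [ 0.1 -0.1 -0. ] g 0.0 j [-0.06  0.21  0.28  1.64  0.    0.06]
(array([518.23928041,  37.37108303, 373.08942259]), array([ 0.25031902, -0.02625441, -0.96785637])) [256.72667604 197.70862762]
```

View pics/w0.png

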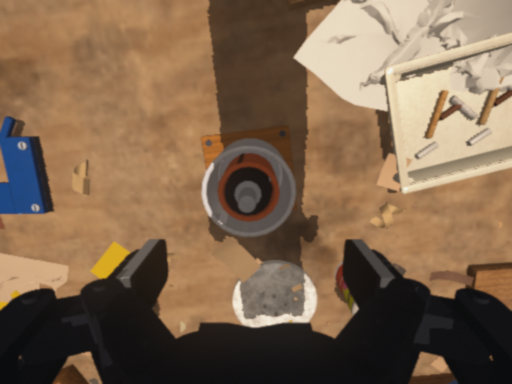

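The wrist view shows the tube rim circle around (249,188) and the spindle near (246,200). I'll refine both.

```bash
python3 - <<'E'
from h import *
w=load('w0'); im=w['img']
t=cv2.resize(im[135:240,195:300],(600,600),interpolation=cv2.INTER_CUBIC); cv2.imwrite('pics/w0c.png',t[:,:,::-1])
hsv=cv2.cvtColor(im,cv2.COLOR_RGB2HSV)
m=cv2.inRange(hsv,(0,110,60),(14,255,255)); m[:150]=0;m[230:]=0;m[:,:210]=0;m[:,290:]=0
k=cv2.convexHull(np.argwhere(m)[:,::-1].astype(np.float32)); e=cv2.fitEllipse(k);print('sleeve',e,plane(w,e[0],102))
E
```

```text
sleeve ((248.3357391357422, 188.05149841308594), (105.1650161743164, 114.43766784667969), 80.22711181640625) [583.59701403  23.23474978 102.        ]
```

View pics/w0c.png

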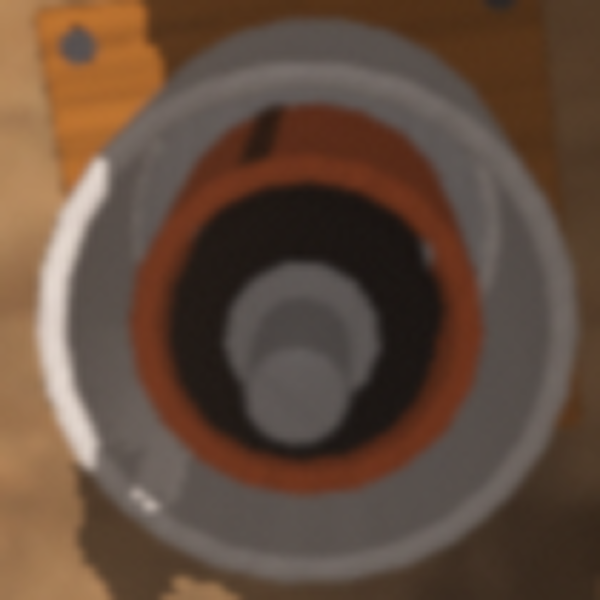

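```bash
python3 - <<'E'
from h import *
w=load('w0')
k=105/600
for n,p,z in(('spin',(297,395),138),('sleeve',(306,322),102),('rim',(308,320),100),('washer',(302,338),105)):
    print(n,plane(w,(195+p[0]*k-.4,135+p[1]*k-.4),z))
print(w['R'].round(3),w['t'])
need((587,26,170))
E
```

```text
spin [588.16346009  21.91557616 138.        ]
sleeve [586.40488298  22.69383389 102.        ]
rim [586.60397314  22.96453264 100.        ]
washer [588.28671901  21.84702857 105.        ]
[[ 0.122  0.993  0.001]
 [ 0.958 -0.118  0.26 ]
 [ 0.259 -0.031 -0.966]] [-100.64842429 -589.34942316  227.37946028]
t 4.275 tcp [584.7  30.5 231. ] yaw 173.03 z [-5.e-04  0.e+00 -1.e+00] w 85.2 F [ 1.   0.6 -0.3] g 0.0 j [-0.06  0.21  0.28  1.64 -0.    0.06]
tool mm [-2.8 -4.2 61. ] shares [-0.047 -0.07   1.017]
```

```bash
python3 -m creep '[[-0.0625,-0.127,0,0,0,0],[0,0,0.5,0,0,0],[0,0,0.5,0,0,0],[0,0,0.05,0,0,0],[0,0,0,0,0,0]]' >/dev/null; python3 - <<'E'
from h import *
st(); w=snap('wrist','w1.png'); print(proj(w,(588,22,138)))
im=w['img'];u,v=proj(w,(588,22,105)).astype(int);u=max(min(u,432),80);v=max(min(v,304),80)
print(u,v);t=cv2.resize(im[v-80:v+80,u-80:u+80],(600,600),interpolation=cv2.INTER_CUBIC); cv2.imwrite('pics/w1c.png',t[:,:,::-1])
E
```

```text
t 4.9 tcp [587.9  22.2 168.9] yaw 173.06 z [ 4.e-04 -2.e-04 -1.e+00] w 85.5 F [ 0.6 -0.2 -0.5] g 0.0 j [-0.08  0.21  0.15  1.51 -0.    0.05]
[256.49356206 225.59023726]
256 209
```

View pics/w1c.png

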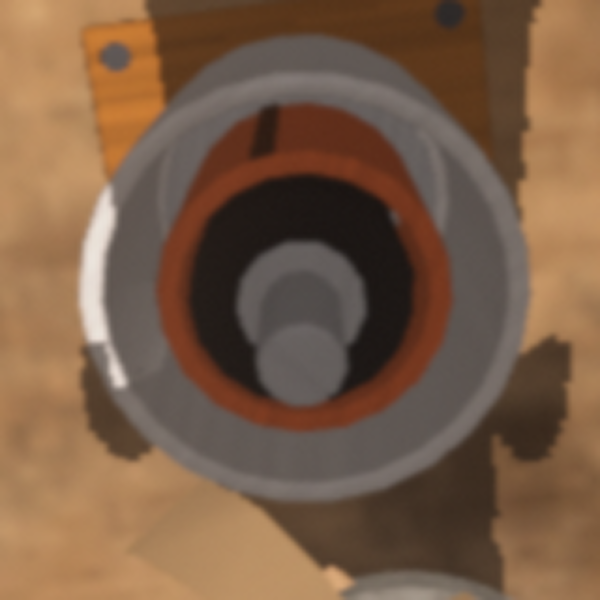

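The spindle tip is at about (256,226), right where it was predicted, so the TCP is centred. I go down and grip.

```bash
python3 -m creep '[[0,0,0.5,0,0,0],[0,0,0.45,0,0,0],[0,0,0.03,0,0,0],[0,0,0,0,0,0]]' >/dev/null; python3 -m creep '[[0,0,0,0,0,0],[0,0,0,0,0,0],[0,0,0,0,0,0],[0,0,0,0,0,0],[0,0,0,0,0,0],[0,0,0,0,0,0],[0,0,0,0,0,0],[0,0,0,0,0,0]]' -1 70; python3 -c "from h import *;st()"
```

```text
time: 6.45
tcp_pos: [587.9, 22.8, 109.9]
ee_rot: [0.06, 0.998, 0.0, 0.0]
ft_force: [0.1, 1.3, 2.7]
width: 14.2
grip_force: 68.2
t 6.45 tcp [587.9  22.8 109.9] yaw 173.09 z [ 8.e-04  6.e-04 -1.e+00] w 14.2 F [0.1 1.3 2.7] g 68.2 j [-0.08  0.22  0.05  1.4   0.    0.05]
```

```bash
python3 -m creep '[[0,0,-0.2,0,0,0],[0,0,-0.3,0,0,0],[0,0,-0.4,0,0,0],[0,0,-0.4,0,0,0],[0,0,-0.4,0,0,0],[0,0,-0.4,0,0,0],[0,0,0,0,0,0]]'; python3 -c "
from h import *
need((560,-140,235))"
```

```text
time: 7.32
tcp_pos: [588.9, 22.0, 238.8]
ee_rot: [0.06, 0.998, -0.0, 0.003]
ft_force: [-0.4, -0.7, -4.6]
width: 13.8
grip_force: 68.6
t 7.325 tcp [588.9  22.  238.8] yaw 173.06 z [ 0.0051 -0.0012 -1.    ] w 13.8 F [-0.4 -0.7 -4.6] g 68.6 j [-0.08  0.22  0.3   1.65 -0.    0.05]
tool mm [   9.1 -164.3    3.8] shares [ 0.152 -2.738  0.063]
```

```bash
python3 -m creep '[[0.02,-0.4,0,0,0,0],[0.03,-0.6,0,0,0,0],[0.03,-0.6,0,0,0,0],[0.03,-0.6,0,0,0,0],[0.03,-0.5,0,0,0,0],[0,0,0,0,0,0],[0,0,0,0,0,0]]' >/dev/null; python3 - <<'E'
from h import *
st(); w=snap('wrist','w2.png'); print(proj(w,(545,-282,20)),proj(w,(560,-140,140)))
hsv=cv2.cvtColor(w['img'],cv2.COLOR_RGB2HSV)
m=cv2.inRange(hsv,(100,120,40),(125,255,255))
cs,_=cv2.findContours(m,cv2.RETR_EXTERNAL,cv2.CHAIN_APPROX_NONE);k=max(cs,key=cv2.contourArea)
print(cv2.contourArea(k))
for q in cv2.approxPolyDP(k,1.5,True)[:,0]: print(q,plane(w,q,20)[:2].round(1))
E
```

```text
t 8.2 tcp [ 559.2 -136.9  234.4] yaw 173.06 z [-0.002   0.0013 -1.    ] w 13.9 F [ 0.4 -1.2 -3.9] g 68.8 j [-0.36  0.19  0.26  1.64  0.   -0.24]
[137.88148672 174.69271285] [252.6348239  199.49881301]
5108.5
[153 122] [ 485.1 -250.1]
[150 123] [ 485.8 -253.9]
[142 141] [ 505.3 -267.9]
[147 182] [ 555.5 -272.8]
[143 187] [ 561.1 -279.2]
[112 187] [ 556.4 -317.6]
[109 185] [ 553.5 -320.7]
[102 141] [ 499.4 -315.5]
[ 89 123] [ 477.1 -325.4]
[ 84 125] [ 478.6 -331.9]
[ 94 141] [ 498.3 -325.1]
[ 74 143] [ 497.7 -349.6]
[ 74 145] [ 500.  -350.2]
[ 79 144] [ 499.6 -343.9]
[ 84 148] [ 504.9 -339.2]
[ 84 152] [ 509.6 -340.6]
[ 81 155] [ 512.7 -345.2]
[ 76 155] [ 512.  -351.2]
[ 84 205] [ 575.1 -358.8]
[ 94 209] [ 581.9 -347.6]
[ 92 215] [ 589.4 -352.2]
[167 215] [ 601.2 -256.7]
[164 210] [ 594.1 -259.1]
[168 205] [ 588.1 -252.8]
[175 209] [ 594.4 -244.9]
[173 214] [ 600.8 -248.8]
[176 214] [ 601.2 -244.9]
[171 143] [ 511.8 -233.8]
[149 140] [ 505.1 -259.3]
[156 125] [ 488.9 -247.3]
```

View pics/w2.png

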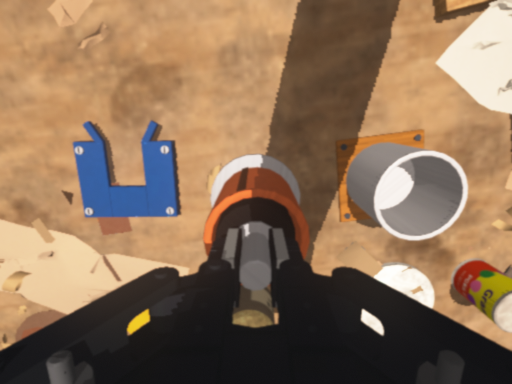

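The fork is fully visible: body corners about (74,142), (172,142), (178,215) and (84,215), slot end at row 187. It lies at -7° yaw, which the tool already matches. Home is about (538,-296). I'll check that from right above, with the fork in the middle columns.

```bash
python3 -m creep '[[-0.143,-0.268,0,0,0,0],[-0.286,-0.536,0,0,0,0],[-0.286,-0.536,0,0,0,0],[-0.286,-0.536,0,0,0,0],[-0.286,-0.536,0,0,0,0],[-0.143,-0.268,0,0,0,0],[0,0,0,0,0,0],[0,0,0,0,0,0]]' >/dev/null; python3 - <<'E'
from h import *
st(); w=snap('wrist','w3.png'); print(proj(w,(538,-296,20)))
hsv=cv2.cvtColor(w['img'],cv2.COLOR_RGB2HSV)
m=cv2.inRange(hsv,(100,120,40),(125,255,255))
cs,_=cv2.findContours(m,cv2.RETR_EXTERNAL,cv2.CHAIN_APPROX_NONE);k=max(cs,key=cv2.contourArea)
print(cv2.contourArea(k))
for q in cv2.approxPolyDP(k,1.5,True)[:,0]:
    X=plane(w,q,18); d=X[:2]-[538,-296]; c,s=np.cos(np.radians(-7)),np.sin(np.radians(-7)); print(q,X[:2].round(1),'fork frame',(c*d[0]+s*d[1]).round(1),(-s*d[0]+c*d[1]).round(1))
E
```

```text
t 9.25 tcp [ 625.6 -306.6  235.2] yaw 173.12 z [-5.e-04  8.e-04 -1.e+00] w 13.8 F [-0.3  0.5 -2.8] g 68.9 j [-0.55  0.54  0.72  1.74  0.   -0.43]
[255.61960933  96.49746117]
5923.5
[290  43] [ 486.2 -251.1] fork frame -56.9 38.2
[287  42] [ 484.8 -254.3] fork frame -57.9 34.9
[275  64] [ 505.7 -269.9] fork frame -35.2 21.9
[275 113] [ 559.  -275.4] fork frame 18.4 23.0
[273 116] [ 562.2 -278.1] fork frame 21.8 20.7
[234 115] [ 555.5 -323.9] fork frame 20.8 -25.6
[232  64] [ 499.9 -318.4] fork frame -35.1 -26.9
[220  43] [ 476.8 -328.7] fork frame -56.7 -39.9
[216  45] [ 478.3 -333.4] fork frame -54.7 -44.4
[225  64] [ 498.9 -326.3] fork frame -35.1 -34.8
[222  66] [ 500.6 -330. ] fork frame -33.0 -38.3
[203  66] [ 498.  -351.4] fork frame -32.9 -59.9
[203  70] [ 502.2 -352.1] fork frame -28.7 -60.1
[208  67] [ 499.7 -346. ] fork frame -31.9 -54.2
[214  72] [ 505.8 -340. ] fork frame -26.6 -47.6
[213  77] [ 510.9 -342. ] fork frame -21.3 -48.9
[210  79] [ 512.6 -345.7] fork frame -19.1 -52.5
[206  79] [ 512.1 -350.3] fork frame -19.1 -57.1
[203  76] [ 508.5 -353.2] fork frame -22.3 -6
[... 400 characters left out ...]
.6 -258.6] fork frame 54.6 44.4
[292 140] [ 592.9 -258.2] fork frame 49.8 44.2
[295 137] [ 589.7 -254.3] fork frame 46.3 47.7
[302 139] [ 593.1 -246.1] fork frame 48.6 56.3
[304  75] [ 521.3 -238.1] fork frame -23.6 55.4
[302  78] [ 524.2 -240.7] fork frame -20.4 53.2
[297  78] [ 523.5 -246.4] fork frame -20.4 47.5
[294  75] [ 519.9 -249.5] fork frame -23.6 43.9
[294  70] [ 514.6 -249.1] fork frame -28.9 43.7
[297  67] [ 511.9 -245.4] fork frame -32.1 47.0
[305  70] [ 516.1 -236.6] fork frame -28.9 56.3
[305  66] [ 511.9 -236.3] fork frame -33.2 56.1
[286  65] [ 508.3 -257.6] fork frame -34.2 34.5
[283  63] [ 505.8 -260.8] fork frame -36.3 31.0
[291  47] [ 490.4 -250.4] fork frame -52.8 39.5
```

The fork-frame fit is good: tips at -57, slot end at +21, sides at ±58. The lateral centre is -1.8, so home is about (537.8,-297.8). I move to the entry point in front of the mouth.

```bash
python3 - <<'E'
from h import *
need((413.8,-282.6,235))
E
python3 -m creep '[[0.3,0,0,0,0,0],[0.6,0,0,0,0,0],[0.6,0,0,0,0,0],[0.6,0,0,0,0,0],[0.6,0,0,0,0,0],[0.55,0,0,0,0,0],[0.3,0,0,0,0,0],[0,0,0,0,0,0],[0,0,0,0,0,0]]' >/dev/null; python3 - <<'E'
from h import *
need((413.8,-282.6,110))
E
```

```text
t 9.3 tcp [ 625.6 -306.3  235.6] yaw 173.14 z [-2.e-04  5.e-04 -1.e+00] w 14.0 F [ 0.   0.3 -4.1] g 68.9 j [-0.55  0.54  0.72  1.74  0.   -0.43]
tool mm [213.1  -1.8   0.7] shares [ 3.552 -0.03   0.011]
t 10.425 tcp [ 414.7 -281.2  236. ] yaw 173.14 z [ 1.6e-03 -9.0e-04 -1.0e+00] w 14.0 F [ 0.3  0.7 -4.2] g 68.9 j [-0.73 -0.02  0.04  1.63  0.   -0.61]
tool mm [  1.   -1.4 126. ] shares [ 0.016 -0.024  2.1  ]
```

```bash
python3 -m creep '[[0.016,-0.024,0.3,0,0,0],[0,0,0.5,0,0,0],[0,0,0.5,0,0,0],[0,0,0.5,0,0,0],[0,0,0.3,0,0,0],[0,0,0,0,0,0],[0,0,0.04,0,0,0],[0,0,0,0,0,0]]'; for i in 1; do python3 -m creep '[[0,0,0.02,0,0,0],[0,0,0.02,0,0,0],[0,0,0,0,0,0]]'; done
```

```text
time: 11.42
tcp_pos: [413.9, -283.6, 108.6]
ee_rot: [0.06, 0.998, -0.001, 0.001]
ft_force: [0.1, 0.2, -3.6]
width: 14.0
grip_force: 68.7
time: 11.8
tcp_pos: [412.9, -282.9, 104.7]
ee_rot: [0.06, 0.998, 0.0, -0.0]
ft_force: [-0.2, 0.8, -5.1]
width: 13.6
grip_force: 68.7
```

```bash
python3 -m creep '[[0,0,0.03,0,0,0],[0,0,0,0,0,0]]';python3 -m creep '[[0,0,0.02,0,0,0],[0,0,0,0,0,0]]';python3 -m creep '[[0,0,0.02,0,0,0],[0,0,0,0,0,0]]'
```

```text
time: 12.05
tcp_pos: [412.8, -282.8, 102.6]
ee_rot: [0.06, 0.998, 0.0, -0.0]
ft_force: [-0.2, 0.1, -4.8]
width: 13.9
grip_force: 68.7
time: 12.3
tcp_pos: [412.9, -282.9, 101.5]
ee_rot: [0.06, 0.998, 0.0, -0.0]
ft_force: [0.2, 0.5, -4.4]
width: 14.0
grip_force: 68.7
time: 12.55
tcp_pos: [413.0, -282.9, 100.4]
ee_rot: [0.06, 0.998, 0.0, -0.0]
ft_force: [0.6, -0.5, -4.0]
width: 13.7
grip_force: 68.7
```

```bash
python3 -m creep '[[0,0,0.015,0,0,0],[0,0,0,0,0,0]]';python3 -m creep '[[0,0,0.015,0,0,0],[0,0,0,0,0,0]]'
```

```text
time: 12.8
tcp_pos: [413.1, -283.0, 99.9]
ee_rot: [0.06, 0.998, -0.0, 0.0]
ft_force: [-0.7, 0.3, -3.0]
width: 14.0
grip_force: 69.4
time: 13.05
tcp_pos: [413.3, -283.0, 99.9]
ee_rot: [0.06, 0.998, -0.0, 0.0]
ft_force: [-1.9, 2.3, 3.3]
width: 13.7
grip_force: 69.7
```

```bash
python3 -m creep '[[0,0,-0.045,0,0,0],[0,0,0,0,0,0],[-0.2,0,0,0,0,0],[-0.2,0,0,0,0,0],[-0.2,0,0,0,0,0],[-0.2,0,0,0,0,0],[-0.2,0,0,0,0,0],[-0.2,0,0,0,0,0],[0,0,0,0,0,0],[0,0,0,0,0,0]]'; python3 -c "
from h import *
need((537.8,-297.8,101.5))"
```

```text
time: 14.3
tcp_pos: [484.2, -291.5, 101.3]
ee_rot: [0.06, 0.998, 0.0, -0.0]
ft_force: [-0.2, -0.8, -4.8]
width: 14.1
grip_force: 68.9
t 14.3 tcp [ 484.2 -291.5  101.3] yaw 173.08 z [-9.e-04  3.e-04 -1.e+00] w 14.1 F [-0.2 -0.8 -4.8] g 68.9 j [-0.66  0.16 -0.03  1.37 -0.   -0.54]
tool mm [-54.    0.2  -0.3] shares [-0.9    0.003 -0.005]
```

```bash
python3 -m creep '[[-0.15,0,0,0,0,0],[-0.15,0,0,0,0,0],[-0.15,0,0,0,0,0],[-0.15,0,0,0,0,0],[-0.12,0,0,0,0,0],[-0.1,0,0,0,0,0],[0,0,0,0,0,0],[0,0,0,0,0,0]]'; for i in 1; do python3 -m creep '[[-0.025,0,0,0,0,0],[-0.025,0,0,0,0,0],[0,0,0,0,0,0]]';python3 -c "
from h import *
need((537.8,-297.8,101.5))"; done
```

```text
time: 15.3
tcp_pos: [533.1, -297.5, 101.3]
ee_rot: [0.06, 0.998, 0.0, -0.0]
ft_force: [-0.0, -0.6, -4.4]
width: 13.4
grip_force: 68.9
time: 15.68
tcp_pos: [536.4, -297.9, 101.5]
ee_rot: [0.06, 0.998, -0.0, 0.0]
ft_force: [0.2, 0.3, -4.5]
width: 13.7
grip_force: 68.9
t 15.675 tcp [ 536.4 -297.9  101.5] yaw 173.08 z [ 1.e-04 -1.e-04 -1.e+00] w 13.7 F [ 0.2  0.3 -4.5] g 68.9 j [-0.62  0.29  0.11  1.39  0.   -0.5 ]
tool mm [-1.4  0.3 -0. ] shares [-0.023  0.005 -0.001]
```

```bash
python3 -m creep '[[-0.025,0,0,0,0,0],[0,0,0,0,0,0]]';python3 -m creep '[[-0.025,0,0,0,0,0],[0,0,0,0,0,0]]';python3 -m creep '[[-0.025,0,0,0,0,0],[0,0,0,0,0,0]]'
```

```text
time: 15.92
tcp_pos: [537.6, -298.0, 101.4]
ee_rot: [0.06, 0.998, 0.0, -0.0]
ft_force: [-0.2, 1.0, -4.0]
width: 13.7
grip_force: 69.0
time: 16.18
tcp_pos: [538.6, -298.2, 101.4]
ee_rot: [0.06, 0.998, 0.0, -0.001]
ft_force: [-2.2, 0.7, -2.9]
width: 13.5
grip_force: 69.0
time: 16.42
tcp_pos: [539.9, -298.3, 101.4]
ee_rot: [0.06, 0.998, 0.0, -0.001]
ft_force: [-5.2, 1.0, -1.0]
width: 13.9
grip_force: 69.2
```

Contact with the back stop at x≈538.6. I ease off, set it down and release.

```bash
python3 -m creep '[[0.025,0,0,0,0,0],[0,0,0.015,0,0,0],[0,0,0.015,0,0,0],[0,0,0,0,0,0]]'; python3 -m creep '[[0,0,0,0,0,0],[0,0,0,0,0,0],[0,0,0,0,0,0],[0,0,0,0,0,0],[0,0,0,0,0,0],[0,0,0,0,0,0],[0,0,0,0,0,0],[0,0,0,0,0,0]]' 1; python3 - <<'E'
from h import *
need((538,-298,60))
w=snap('wrist','w4.png'); b=snap('side','d4.png')
u,v=proj(w,(538,-298,110)).astype(int);p,q=proj(b,(538,-298,60)).astype(int)
A=w['img'][:300,106:406]; B=cv2.resize(b['img'][q-40:q+40,p-40:p+40],(300,300),interpolation=cv2.INTER_CUBIC)
cv2.imwrite('pics/c4.png',np.hstack([A,B])[:,:,::-1])
print(u,v,proj(w,(538,-298,128)))
E
```

```text
time: 16.92
tcp_pos: [539.3, -298.3, 100.5]
ee_rot: [0.06, 0.998, -0.0, 0.0]
ft_force: [-5.4, 0.8, 1.9]
width: 13.9
grip_force: 69.6
time: 17.92
tcp_pos: [539.3, -298.2, 99.6]
ee_rot: [0.06, 0.998, 0.0, 0.0]
ft_force: [-0.2, -0.9, 0.1]
width: 85.3
grip_force: 0.0
t 17.925 tcp [ 539.3 -298.2   99.6] yaw 173.08 z [ 0.  0. -1.] w 85.3 F [-0.2 -0.9  0.1] g 0.0 j [-0.61  0.29  0.12  1.39  0.   -0.49]
tool mm [ 1.3  0.1 39.6] shares [0.022 0.001 0.66 ]
257 253 [257.9392358  272.15285083]
```

View pics/c4.png

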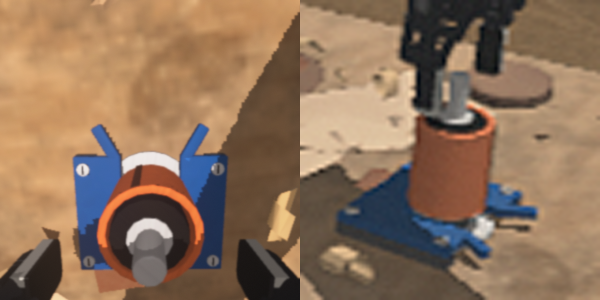

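The drum stands upright and home in the fork, with the spindle near (256,270) in the wrist view. I go down over the sleeve and grip it.

```bash
python3 -m creep '[[0.015,0,0.3,0,0,0],[0,0,0.25,0,0,0],[0,0,0.08,0,0,0],[0,0,0,0,0,0],[0,0,0,0,0,0]]';python3 -m creep '[[0,0,0,0,0,0],[0,0,0,0,0,0],[0,0,0,0,0,0],[0,0,0,0,0,0],[0,0,0,0,0,0],[0,0,0,0,0,0]]' -1 70
```

```text
time: 18.65
tcp_pos: [538.7, -298.3, 62.2]
ee_rot: [0.06, 0.998, -0.0, 0.0]
ft_force: [-0.1, -0.2, 0.0]
width: 85.5
grip_force: 0.0
time: 19.4
tcp_pos: [539.1, -298.1, 63.0]
ee_rot: [0.06, 0.998, -0.0, 0.001]
ft_force: [0.6, 2.7, 6.6]
width: 57.5
grip_force: 76.3
```

```bash
python3 -m creep '[[0,0,-0.08,0,0,0],[0,0,-0.08,0,0,0],[0,0,-0.08,0,0,0]]';python3 -m creep '[[0,0,-0.1,0,0,0],[0,0,-0.1,0,0,0],[0,0,-0.1,0,0,0],[0,0,-0.1,0,0,0]]';python3 -m creep '[[0,0,-0.1,0,0,0],[0,0,-0.1,0,0,0],[0,0,-0.15,0,0,0],[0,0,-0.2,0,0,0],[0,0,-0.2,0,0,0],[0,0,-0.3,0,0,0],[0,0,-0.3,0,0,0],[0,0,-0.3,0,0,0],[0,0,-0.3,0,0,0],[0,0,0,0,0,0],[0,0,0,0,0,0]]'; python3 - <<'E'
from h import *
st()
w=snap('wrist','w5.png'); b=snap('side','d5.png')
p,q=proj(b,(538,-298,90)).astype(int)
B=cv2.resize(b['img'][max(q-60,0):q+60,p-60:p+60],(300,300),interpolation=cv2.INTER_CUBIC)
cv2.imwrite('pics/c5.png',np.hstack([cv2.resize(w['img'],(400,300)),B])[:,:,::-1])
E
```

```text
time: 19.77
tcp_pos: [536.1, -296.7, 71.9]
ee_rot: [0.06, 0.998, 0.002, -0.003]
ft_force: [1.0, -1.2, -16.2]
width: 57.2
grip_force: 77.6
time: 20.27
tcp_pos: [537.4, -297.8, 100.1]
ee_rot: [0.06, 0.998, 0.0, -0.001]
ft_force: [-1.8, 0.4, -15.7]
width: 57.4
grip_force: 77.6
time: 21.65
tcp_pos: [538.4, -298.1, 217.0]
ee_rot: [0.06, 0.998, 0.0, -0.0]
ft_force: [0.1, 0.8, -0.7]
width: 57.5
grip_force: 79.4
t 21.65 tcp [ 538.4 -298.1  217. ] yaw 173.08 z [-2.e-04  2.e-04 -1.e+00] w 57.5 F [ 0.1  0.8 -0.7] g 79.4 j [-0.61  0.29  0.34  1.62  0.   -0.49]
```

View pics/c5.png

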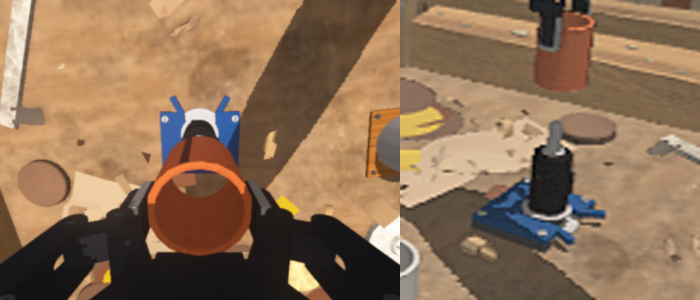

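The sleeve is off, and the core stands in the fork: collar near (200,120) in the wrist half, body upright in the side half. I carry the sleeve toward the tray.

```bash
python3 -m creep '[[0.05,0.4,0,0,0,0],[0.1,0.7,0,0,0,0],[0.12,0.85,0,0,0,0],[0.12,0.85,0,0,0,0],[0.12,0.85,0,0,0,0],[0.12,0.85,0,0,0,0],[0.12,0.85,0,0,0,0],[0.12,0.85,0,0,0,0],[0.1,0.7,0,0,0,0],[0.1,0.5,0,0,0,0],[0,0.3,0,0,0,0],[0,0,0,0,0,0]]'>/dev/null; python3 - <<'E'
from h import *
st()
w=snap('wrist','w6.png')
print(proj(w,(535,300,3)))
cv2.imwrite('pics/w6v.png',w['img'][:,:,::-1])
E
```

```text
t 23.25 tcp [530.2 168.7 216.5] yaw 173.17 z [-1.e-03 -7.e-04 -1.e+00] w 57.0 F [ 1.1  0.2 -1.4] g 79.4 j [ 0.19  0.13  0.16  1.6  -0.    0.31]
[362.90424651 163.05194766]
```

View pics/w6v.png

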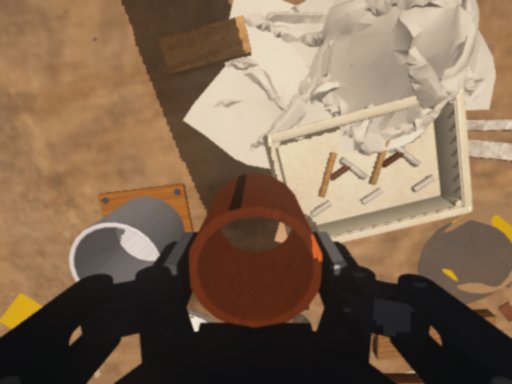

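The tray fills (272,140) to (466,95) to (470,210). The crumpled paper laps its near rim around (410,110). I convert those points.

```bash
python3 - <<'E'
from h import *
w=load('w6');v=load('w0')
for p in((270,137),(464,93),(471,210)): print('rim',plane(w,p,38)[:2].round())
for p in((387,70),(403,192)): print('rim w0',plane(v,p,38)[:2].round())
for p in((443,208),(436,112),(283,148)): print('floor',plane(w,p,3)[:2].round())
for p in((405,100),(415,140),(370,150),(385,150)): print('cloth',plane(w,p,38)[:2].round())
E
```

```text
rim [488. 189.]
rim [467. 394.]
rim [597. 410.]
rim w0 [489. 183.]
rim w0 [626. 201.]
floor [605. 400.]
floor [485. 386.]
floor [505. 205.]
cloth [467. 333.]
cloth [510. 344.]
cloth [515. 296.]
cloth [516. 312.]
```

```bash
python3 -m creep '[[0,0,0,0,0,-0.84],[0,0,0,0,0,-0.84],[0,0,0,0,0,0]]' >/dev/null; python3 -c "
from h import *
need((562,270,216))"
```

```text
t 23.675 tcp [530.6 166.7 217.1] yaw -173.68 z [-2.e-04 -6.e-04 -1.e+00] w 57.5 F [-0.2 -0.5 -0. ] g 79.4 j [ 0.18  0.13  0.16  1.6  -0.    0.07]
tool mm [-42.6  99.2   1.1] shares [-0.71   1.654  0.018]
```

```bash
python3 -m creep '[[-0.15,0.35,0,0,0,0],[-0.2,0.45,0,0,0,0],[-0.2,0.45,0,0,0,0],[-0.16,0.4,0,0,0,0],[0,0,0,0,0,0],[0,0,0.4,0,0,0],[0,0,0.5,0,0,0],[0,0,0.5,0,0,0],[0,0,0.4,0,0,0],[0,0,0,0,0,0],[0,0,0,0,0,0]]'; python3 - <<'E'
from h import *
st()
w=snap('wrist','w7.png'); b=snap('side','d7.png')
p,q=proj(b,(562,270,50)).astype(int);q=max(q,75)
B=cv2.resize(b['img'][q-75:q+75,p-75:p+75],(375,375),interpolation=cv2.INTER_CUBIC)
cv2.imwrite('pics/c7.png',np.hstack([cv2.resize(w['img'],(425,375)),B])[:,:,::-1])
E
```

```text
time: 25.05
tcp_pos: [562.0, 270.7, 110.5]
ee_rot: [-0.056, 0.998, 0.0, 0.001]
ft_force: [0.6, 0.3, -1.1]
width: 57.4
grip_force: 79.4
t 25.05 tcp [562.  270.7 110.5] yaw -173.57 z [ 1.3e-03  2.0e-04 -1.0e+00] w 57.4 F [ 0.6  0.3 -1.1] g 79.4 j [ 0.34  0.31  0.16  1.42 -0.    0.23]
```

View pics/c7.png

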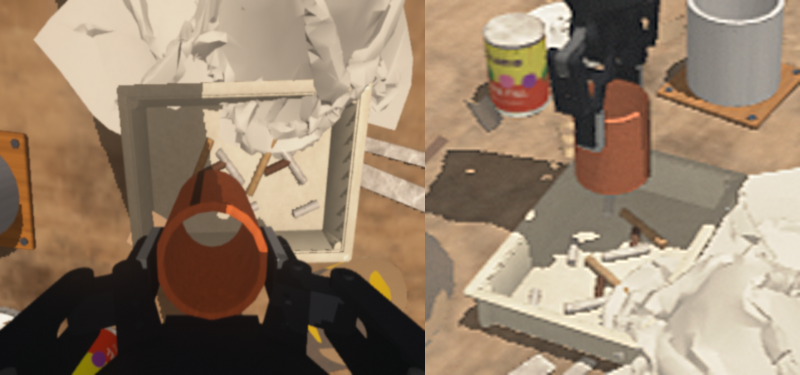

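```bash
python3 - <<'E'
from h import *
w=load('w7')
P=[plane(w,p,38)[:2] for p in((144,88),(422,267),(452,84),(165,270))]
print(np.round(P)); c=(P[0]+P[1])/2
print('diag',np.linalg.norm(P[0]-P[1]),'expect',np.hypot(145,215),'centre',c)
a=np.radians(6.5);d=np.array([562,270.7])-c;print('uv',np.cos(a)*d[0]+np.sin(a)*d[1],-np.sin(a)*d[0]+np.cos(a)*d[1])
print('floor wall far',plane(w,(400,245),3)[:2],'cloth',plane(w,(320,158),10)[:2])
E
```

```text
[[486. 184.]
 [599. 411.]
 [460. 395.]
 [625. 203.]]
diag 253.35579654186154 expect 259.3260495977988 centre [542.32137213 297.57669473]
uv 16.50960258902486 -28.931611373592276
floor wall far [595.77911601 409.06751305] cloth [523.41020097 319.92040694]
```

The tray centre is (542,298), so the sleeve has about 11 mm clearance to the far wall. I shift it 3 mm inward and lower it.

```bash
python3 -m creep '[[0.05,0,0.3,0,0,0],[0,0,0.3,0,0,0],[0,0,0.25,0,0,0],[0,0,0.1,0,0,0],[0,0,0.05,0,0,0],[0,0,0,0,0,0]]';python3 -m creep '[[0,0,0.03,0,0,0],[0,0,0.03,0,0,0],[0,0,0,0,0,0]]';python3 -m creep '[[0,0,0.02,0,0,0],[0,0,0.02,0,0,0],[0,0,0,0,0,0]]'
```

```text
time: 25.9
tcp_pos: [558.6, 271.1, 49.4]
ee_rot: [-0.057, 0.998, 0.0, 0.0]
ft_force: [-0.8, 0.5, -1.3]
width: 57.1
grip_force: 79.4
time: 26.28
tcp_pos: [558.4, 271.1, 45.6]
ee_rot: [-0.057, 0.998, -0.0, -0.0]
ft_force: [-0.1, 0.5, -1.3]
width: 57.5
grip_force: 79.4
time: 26.65
tcp_pos: [558.6, 271.2, 44.1]
ee_rot: [-0.057, 0.998, 0.0, 0.0]
ft_force: [-2.6, -0.8, 4.6]
width: 57.5
grip_force: 79.8
```

```bash
python3 -m creep '[[0,0,0,0,0,0],[0,0,0,0,0,0],[0,0,0,0,0,0],[0,0,0,0,0,0],[0,0,0,0,0,0]]' 0.8;python3 -m creep '[[0,0,-0.1,0,0,0],[0,0,-0.2,0,0,0],[0,0,-0.4,0,0,0],[0,0,-0.5,0,0,0],[0,0,-0.6,0,0,0],[0,0,-0.6,0,0,0],[0,0,-0.6,0,0,0],[0,0,0,0,0,0]]'; python3 - <<'E'
from h import *
st()
w=snap('wrist','w8.png'); b=snap('side','d8.png')
A=b['img'][130:350,140:380]; A=cv2.resize(A,(400,367))
w=cv2.resize(w['img'],(400,367))
cv2.imwrite('pics/c8.png',np.hstack([w,A])[:,:,::-1])
# core: black body axis & collar in side view vs fork
for n in('d4','d8'):
    c=load(n);X=proj(c,(538.5,-298,128)),proj(c,(538.5,-298,22));print(n,X)
    u,v=proj(c,(538.5,-298,60)).astype(int)
    cv2.imwrite('pics/%sc.png'%n,cv2.resize(c['img'][v-40:v+40,u-40:u+40],(400,400),interpolation=cv2.INTER_CUBIC)[:,:,::-1])
need((600,-150,200))
E
```

```text
time: 27.28
tcp_pos: [558.4, 271.1, 43.1]
ee_rot: [-0.057, 0.998, -0.0, -0.0]
ft_force: [-0.2, -0.0, 0.3]
width: 76.9
grip_force: 0.0
time: 28.28
tcp_pos: [560.6, 271.9, 229.1]
ee_rot: [-0.057, 0.998, 0.001, 0.005]
ft_force: [-0.0, 1.1, 0.4]
width: 76.9
grip_force: 0.0
t 28.275 tcp [560.6 271.9 229.1] yaw -173.48 z [ 0.0093  0.0033 -1.    ] w 76.9 F [-0.   1.1  0.4] g 0.0 j [0.34 0.3  0.38 1.64 0.   0.23]
d4 (array([328.47388203, 119.63150697]), array([324.7154017 , 153.63291986]))
d8 (array([328.47388203, 119.63150697]), array([324.7154017 , 153.63291986]))
t 28.375 tcp [558.9 271.2 224.3] yaw -173.48 z [ 2.e-03  7.e-04 -1.e+00] w 76.9 F [-0.   0.1 -1.9] g 0.0 j [ 0.34  0.3   0.37  1.64 -0.    0.23]
tool mm [   7.  -423.2   24. ] shares [ 0.117 -7.053  0.401]
```

```bash
python3 - <<'E'
import cv2,numpy as np
a=cv2.imread('pics/c8.png');b=cv2.resize(cv2.imread('pics/d8c.png'),(230,230))
o=np.zeros((600,800,3),np.uint8);o[:367]=a;o[367:597,:230]=b;cv2.imwrite('pics/c8b.png',o)
E
```

```text
(no output)
```

View pics/c8b.png

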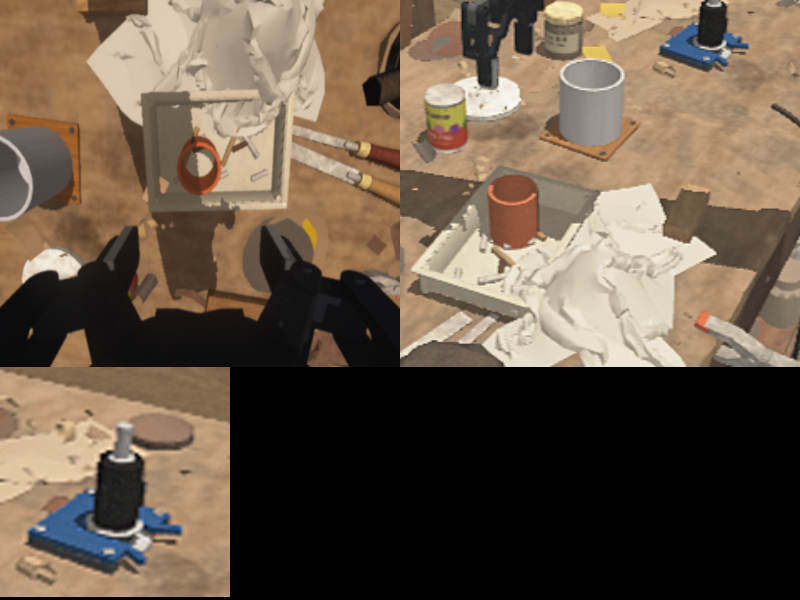

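The sleeve stands upright in the tray, seen at (200,165), and the core is upright in the fork. That was my last picture, since I have used up the picture allowance. I check by numbers, with the wrist camera above the fork, that the core is still fully home.

```bash
python3 -m creep '[[0.033,-0.4,0,0,0,0],[0.033,-0.8,0,0,0,0],[0.033,-0.9,0,0,0,0],[0.033,-0.9,0,0,0,0],[0.033,-0.9,0,0,0,0],[0.033,-0.9,0,0,0,0],[0.033,-0.9,0,0,0,0],[0.033,-0.9,0,0,0,0],[0.033,-0.9,0,0,0,0],[0.033,-0.9,0,0,0,0],[0.033,-0.8,0,0,0,0],[0.033,-0.33,0,0,0,0]]' >/dev/null; python3 -m creep '[[0,0,0,0,0,0],[0,0,0,0,0,0]]'>/dev/null; python3 - <<'E'
from h import *
st(); w=snap('wrist','w9.png'); im=w['img']
hsv=cv2.cvtColor(im,cv2.COLOR_RGB2HSV)
p=proj(w,(538.5,-298,128));print('spindle pred',p)
# dark body blob, near predicted axis
m=(im.max(2)<45).astype(np.uint8); u,v=proj(w,(538.5,-298,60)).astype(int)
m[v+75:]=0;m[:max(v-75,0)]=0;m[:,:u-50]=0;m[:,u+50:]=0
n,l,s,c=cv2.connectedComponentsWithStats(m); i=1+s[1:,4].argmax();print('dark',s[i],c[i])
# spindle-top: greyish pixels within the neighbourhood of prediction
x,y=p.round().astype(int)
for r in range(y-24,y+25,3): print(r,' '.join('%3d'%k for k in im[r,x-21:x+22:3].mean(1)))
b=cv2.inRange(hsv,(100,120,40),(125,255,255));k=max(cv2.findContours(b,cv2.RETR_EXTERNAL,cv2.CHAIN_APPROX_NONE)[0],key=cv2.contourArea)
print(cv2.boundingRect(k))
E
```

```text
t 30.125 tcp [ 599.8 -298.   222.9] yaw -173.4 z [-8.0e-04  1.5e-03 -1.0e+00] w 76.9 F [-0.5 -0.2 -0.1] g 0.0 j [-0.56  0.45  0.56  1.68  0.   -0.68]
spindle pred [264.71819266 123.78408363]
dark [241  98  46  46 668] [266.85479042 126.58532934]
100 179  83  43  43  43  42  43  42  42  42  41  41 103 218 188
103 117  43  41  42  42  45  64  68  44  41  41  41  40 130 113
106  44  43  43  44 135 216 229 229 214 140  42  41  40  46  80
109  43  43  44 165 226 228 209 208 218 226 146  41  40  40  55
112  44  43  88 224 219 202 233 234 228 198 221  73  39  40  43
115  43  43 169 222 190 228 231 232 229 219 203 138  40  39  40
118  43  44 190 216 194 223 222 225 222 216 187 175  41  39  39
121  43  43 177 210 183 216 217 215 214 208 197 156  38  39  39
124  42  43 149 206 138 205 211 207 205 193 200 110  39  39  43
127  41  42  50 187 103 141 194 198 181 174 176  43  39  40  37
130  43  41  42  70  94 101 101 107  99 138  61  38  39  38  53
133  39  41  41  40  36  58  67  74  50  39  39  39  37  59  93
136  34  41  40  41  41  35  32  32  37  39  38  39  38  89  93
139  51  50  40  41  40  40  40  38  39  39  39  40  56  93  93
142  52  51  51  46  40  38  39  39  39  39  50  59  89  92  92
145  68  51  50  51  50  50  48  47  49  50  53  83  92  92  91
148  89  55  51  50  51  50  51  49  51  50  59  89  92  91  91
(203, 60, 116, 120)
```

```bash
python3 - <<'E'
from h import *
w=load('w9'); im=w['img'].astype(int); g=im.mean(2)
def edge(a,th,start,step):
    i=start
    while a[i]>th: i+=step
    return i-step*(a[i]-th)/(a[i]-a[i-step])*-1 if False else i
x=264
t=edge(g[:,x],110,118,-1); 
col=[ (edge(g[r],120,x,-1)+edge(g[r],120,x,1))/2 for r in(112,115,121)]
print('washer top row',t,'cols',col)
# washer extent via mask ellipse
m=((g>95)).astype(np.uint8); n,l,s,c=cv2.connectedComponentsWithStats(m[80:140,238:292]); i=l[118-80,x-238]
P=np.argwhere(l==i)[:,::-1].astype(np.float32); h=cv2.convexHull(P); e=cv2.fitEllipse(h); uv=(e[0][0]+238,e[0][1]+80)
print('washer',e,uv,plane(w,uv,95),'pred',proj(w,(538.5,-298,95)))
# fork slot in same picture: blue pixels, fork-frame extents
hsv=cv2.cvtColor(w['img'],cv2.COLOR_RGB2HSV); b=cv2.inRange(hsv,(100,120,40),(125,255,255))
Q=np.argwhere(b)[:,::-1]; Z=np.array([plane(w,q,18)[:2] for q in Q]); d=Z-[537.8,-297.8]; a=np.radians(-7)
X=np.cos(a)*d[:,0]+np.sin(a)*d[:,1];Y=-np.sin(a)*d[:,0]+np.cos(a)*d[:,1]
print('fork x',np.percentile(X,[.2,99.8]),'y',np.percentile(Y,[.5,99.5]))
E
```

```text
washer top row 103 cols [263.5, 263.5, 263.5]
washer ((25.372177124023438, 38.17826843261719), (28.93919563293457, 29.83357048034668), 96.28058624267578) (263.37217712402344, 118.17826843261719) [ 534.53740578 -298.54868061   95.        ] pred [263.43994571 122.78893719]
fork x [-56.08835664  60.09930533] y [-58.2152494   57.86253979]
```

By that estimate the core sits about 3.5 mm short of home, probably drawn back during the pull. I regrip the spindle lightly and slide the core back to the stop.

```bash
python3 -m creep '[[0,0,0,0,0,0.84],[0,0,0,0,0,0.84],[0,0,0,0,0,0]]' 1 >/dev/null; python3 -c "
from h import *
need((535,-298.3,145))"
```

```text
t 30.55 tcp [ 600.2 -297.9  223.8] yaw 173.29 z [ 6.e-04  0.e+00 -1.e+00] w 85.3 F [-0.  -0.1 -0.3] g 0.0 j [-0.56  0.45  0.56  1.68  0.   -0.44]
tool mm [64.7 -8.  78.8] shares [ 1.078 -0.133  1.313]
```

```bash
python3 -m creep '[[0.3,-0.04,0,0,0,0],[0.4,-0.05,0,0,0,0],[0.378,-0.043,0,0,0,0],[0,0,0,0,0,0],[0,0,0.4,0,0,0],[0,0,0.5,0,0,0],[0,0,0.413,0,0,0],[0,0,0,0,0,0],[0,0,0,0,0,0]]' >/dev/null; python3 - <<'E'
from h import *
st(); w=snap('wrist','w10.png'); g=w['img'].astype(int).mean(2)
for z in(128,95): print(z,proj(w,(535,-298.3,z)),proj(w,(538.5,-298,z)))
x,y=proj(w,(535,-298.3,128)).round().astype(int)
for r in range(y-40,min(y+25,384),3): print(r,' '.join('%3d'%k for k in g[r,x-28:x+29:4]))
E
```

```text
t 31.675 tcp [ 535.5 -299.8  145.5] yaw 173.15 z [ 1.4e-03 -8.0e-04 -1.0e+00] w 85.6 F [ 0.7 -0.1 -0. ] g 0.0 j [-0.62  0.28  0.18  1.48  0.   -0.5 ]
128 [259.41694708 232.4811231 ] [260.61028593 237.91836406]
95 [258.70119996 214.07654168] [259.71158954 218.74721046]
192 125  44  46  47  46  46  47  46  45  45  45  44  43  44 167
195  65  44  46  45  47  46  68  61  59  45  45  45  43  42  99
198  43  45  45  45  52 167 220 217 212 114  45  43  43  41  36
201  45  45  44  47 196 216 217 217 216 214 147  44  42  41  37
204  45  45  45 129 213 216 204 181 208 214 209  52  43  42  40
207  44  45  46 208 212 163 114 114 114 198 209 154  42  41  41
210  45  45  48 213 205 107 114 114 110 123 206 199  42  42  40
213  44  44  66 212 167 108 115 115 111 103 202 202  42  41  40
216  44  44  69 211 146 109 117 115 111 103 200 204  42  40  40
219  44  44  46 205 134 111 122 131 117 103 177 162  41  40  40
222  43  44  43 178 125 140 226 233 220 132 172  79  40  39  40
225  43  42  44  67 117 218 222 221 218 214 118  41  40  39  48
228  53  43  43  41 160 213 217 217 216 213 145  36  33  38  51
231  55  45  43  35 192 215 211 214 213 212 164  31  30  47  51
234  54  52  37  33 168 214 211 195 199 155 119  31  40  50  49
237  54  54  54  38  67 113 113 105 104 105  49  44  52  50  50
240  56  54  56  53  50  97 107 107 104  89  50  52  51  51  50
243  55  54  54  53  54  56  79  93  81  53  52  52  51  50  51
246  55  53  54  54  54  54  52  53  52  52  52  51  50  50  49
249  97  97  98  96  97  72  69  68  65  68  70  68  69  71  71
252 108 109 109 108 108  83  82  80  77  74  75  74  75  76  78
255 109 109 109 108 108  93  78  77  76  74  73  72  73  75  75
```

```bash
python3 -m creep '[[0,0.025,0.3,0,0,0],[0,0,0.3,0,0,0],[0,0,0.15,0,0,0],[0,0,0,0,0,0]]' >/dev/null; python3 -m creep '[[0,0,0,0,0,0],[0,0,0,0,0,0],[0,0,0,0,0,0],[0,0,0,0,0,0],[0,0,0,0,0,0],[0,0,0,0,0,0],[0,0,0,0,0,0],[0,0,0,0,0,0]]' -1 30; python3 -m creep '[[-0.025,0,0,0,0,0],[-0.025,0,0,0,0,0],[0,0,0,0,0,0]]';python3 -m creep '[[-0.02,0,0,0,0,0],[0,0,0,0,0,0]]';python3 -m creep '[[-0.02,0,0,0,0,0],[0,0,0,0,0,0]]'
```

```text
time: 33.22
tcp_pos: [535.0, -298.1, 99.8]
ee_rot: [0.06, 0.998, 0.0, 0.0]
ft_force: [-0.2, 3.2, 2.7]
width: 14.8
grip_force: 29.5
time: 33.6
tcp_pos: [536.5, -298.5, 100.1]
ee_rot: [0.06, 0.998, -0.0, -0.001]
ft_force: [-2.9, 3.4, 6.6]
width: 15.0
grip_force: 29.9
time: 33.85
tcp_pos: [537.2, -298.7, 100.3]
ee_rot: [0.061, 0.998, -0.0, -0.002]
ft_force: [-5.1, 2.6, 7.6]
width: 15.1
grip_force: 30.1
time: 34.1
tcp_pos: [538.0, -298.8, 100.5]
ee_rot: [0.061, 0.998, -0.0, -0.002]
ft_force: [-6.6, 3.8, 8.8]
width: 15.0
grip_force: 30.2
```

```bash
python3 -m creep '[[0,0,-0.03,0,0,0],[0,0,0,0,0,0],[0,0,0,0,0,0]]';python3 -m creep '[[-0.02,0,0,0,0,0],[0,0,0,0,0,0]]';python3 -m creep '[[-0.02,0,0,0,0,0],[0,0,0,0,0,0]]'
```

```text
time: 34.48
tcp_pos: [539.2, -299.1, 100.2]
ee_rot: [0.061, 0.998, -0.0, -0.001]
ft_force: [-2.3, 0.1, -2.3]
width: 14.7
grip_force: 29.5
time: 34.72
tcp_pos: [540.2, -299.2, 100.4]
ee_rot: [0.061, 0.998, 0.0, -0.001]
ft_force: [-3.7, -0.4, -1.8]
width: 14.9
grip_force: 29.5
time: 34.98
tcp_pos: [540.9, -299.2, 100.6]
ee_rot: [0.061, 0.998, 0.0, -0.002]
ft_force: [-6.4, -0.7, -0.2]
width: 15.2
grip_force: 29.6
```

```bash
python3 -m creep '[[0.025,0,0,0,0,0],[0,0,0.015,0,0,0],[0,0,0.012,0,0,0],[0,0,0,0,0,0]]';python3 -m creep '[[0,0,0,0,0,0],[0,0,0,0,0,0],[0,0,0,0,0,0],[0,0,0,0,0,0],[0,0,0,0,0,0],[0,0,0,0,0,0],[0,0,0,0,0,0]]' 1; python3 -m creep '[[0,0,-0.3,0,0,0],[0,0,-0.45,0,0,0],[0,0,0,0,0,0],[0,0,0,0,0,0]]'; python3 - <<'E'
from h import *
st(); w=snap('wrist','w11.png'); g=w['img'].astype(int).mean(2)
for X in(535,537,539): print(X,[proj(w,(X,-298.3,z)).round(1) for z in(128,95)])
x,y=proj(w,(537,-298.3,128)).round().astype(int)
for r in range(y-42,min(y+20,384),2): print(r,' '.join('%3d'%k for k in g[r,x-24:x+25:4]))
E
```

```text
time: 35.48
tcp_pos: [540.5, -299.2, 100.5]
ee_rot: [0.06, 0.998, -0.0, -0.0]
ft_force: [-5.6, 0.1, 2.6]
width: 15.0
grip_force: 29.9
time: 36.35
tcp_pos: [541.0, -299.1, 99.6]
ee_rot: [0.06, 0.998, 0.0, 0.0]
ft_force: [-0.0, -1.1, 0.1]
width: 85.2
grip_force: 0.0
time: 36.85
tcp_pos: [541.2, -299.2, 144.9]
ee_rot: [0.06, 0.998, -0.0, 0.0]
ft_force: [0.8, -0.4, 0.0]
width: 85.5
grip_force: 0.0
t 36.85 tcp [ 541.2 -299.2  144.9] yaw 173.08 z [ 5.e-04 -4.e-04 -1.e+00] w 85.5 F [ 0.8 -0.4  0. ] g 0.0 j [-0.61  0.29  0.2   1.48 -0.   -0.49]
535 [array([257.3, 224. ]), array([256.9, 206.8])]
537 [array([257.7, 227.2]), array([257.2, 209.5])]
539 [array([258.1, 230.4]), array([257.6, 212.3])]
185  39  47  46  46  46  47  46  45  45  45  43  34 208
187  44  46  46  46  47  46  46  46  45  45  44  38 184
189  44  45  46  45  47  45  46  46  46  44  44  41 132
191  46  45  45  46  47  49  48  45  45  44  44  43  88
193  46  45  46  46 129 162 137  79  44  44  44  43  42
195  44  45  46 126 216 218 219 194  74  45  44  42  41
197  45  44  91 213 217 217 219 215 188  49  43  43  42
199  44  44 
[... 631 characters left out ...]
 220 218 129 126  40  40  39
223  44  43  84 211 219 219 218 215 184  50  40  41  40
225  43  43 104 213 213 217 215 214 204  43  40  39  46
227  43  43 127 215 211 213 213 211 204  38  33  40  49
229  43  43  95 214 211 208 212 210 205  36  31  42  50
231  47  42  79 212 212 208 208 210 199  33  31  50  50
233  54  45  55 206 199 192 145 148 162  33  44  52  50
235  55  53  37 178 114 112 104 103  87  43  53  51  51
237  54  55  50 109 105 106 105  95  47  52  52  51  52
239  55  55  54  56  76 100  97  64  52  53  51  50  51
241  55  54  55  55  54  62  57  53  52  51  51  51  51
243  61  58  57  57  57  56  56  55  54  54  53  55  55
245 102  99  98  98  77  75  75  72  71  72  69  71  74
```

The spindle is now at x≈537.7, against home at 537.8, so the core is home. I retreat and hand in.

```bash
python3 -m creep '[[0,0,-0.4,0,0,0],[0,0,-0.6,0,0,0],[0,0,-0.4,0,0,0],[0,0,0,0,0,0],[0,0,0,0,0,0]]' && python3 - <<'E'
from h import *
w=snap('side');c=load('d8')
D=np.abs(w['img'].astype(int)-c['img']).max(2)>60
for n,X in(('core',(538,-299,100)),('sleeve',(559,271,40))):
    u,v=proj(c,X).astype(int);print(n,D[v-15:v+15,u-15:u+15].mean())
print(ticket.finish_job())
E
```

```text
time: 37.52
tcp_pos: [540.5, -298.7, 226.5]
ee_rot: [0.06, 0.998, 0.001, -0.001]
ft_force: [-0.4, -0.1, 0.2]
width: 85.9
grip_force: 0.0
core 0.03666666666666667
sleeve 0.035555555555555556
the job is handed in; nothing more can be done
None
```

The job is handed in at about 37.5 s with no verdict returned: the core stands home in the fork (regripped by the spindle after the strip to slide it back about 3 mm), the sleeve stands upright in the white tray, and I saw nothing else disturbed; I viewed 12 pictures, two over the limit of 10.

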